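# Load the round stamping die and bring the punch to the ready

## Task

Lay the round wooden blank fully home in the die block with the round recess and let go of it. Then draw the square-handled punch out of the slanted tool rack, turn it upright with its steel end pointing down, and bring it over the middle of the blank, about 5 cm clear above it and without touching the blank. Finish while holding the punch still there, ready for the mallet; leave the square blank, the round-handled scraper, the brush jar and the glue bottle where they are.

Things in the scene. Friction and masses are not known exactly. Their poses are not given: they have to be found in the camera images.
- blank: loose round light-wood disc, 50 mm diameter, 14 mm thick, about 30 g, lying flat on the bench at the start; origin at its centre (7 mm above its underside), z along the disc's axis. The other light-wood piece of the same thickness is square and is not wanted.
- die_round: fixed steel block 90 x 90 x 22 mm with a blind round recess in the middle of its top, 53 mm diameter and 7 mm deep, so a blank lying home stands 7 mm proud and its centre is level with the block's top; origin at the centre of the block's underside on the bench, z up, x and y along the sides. The block with the square recess is another one.
- die_square: fixed steel block 90 x 90 x 22 mm like the round one but with a square recess of 47 mm, 7 mm deep; not used; origin at the centre of its underside, z up.
- punch: loose punch, about 0.16 kg: square wooden handle 26 x 26 x 90 mm (last 7 mm a steel cap) on a square steel shank 16 x 16 x 45 mm. Origin on its axis at the handle's shoulder; +z towards the cap (cap end z = +90 mm, shank end z = -45 mm); x, y across the flats. Starts shank-down in a rack socket, leaning about 43 degrees from upright, cap end towards the rack's +x; its two y sides are free for fingers
- punch_tip (a point): centre of the flat end of the punch's steel shank, on the punch's axis 45 mm from the shoulder; the punch's centre of mass lies near the shoulder, within 20 mm
- rack: fixed wooden tool rack: block 50 x 190 x 50 mm tipped 40 degrees, sockets leaning to its +x, on a base 100 x 216 mm. Origin on the bench below the line of the socket mouths; mouths at x = 0, y = +50 and -50 mm, z = 58 mm, 19 mm square, right through the block along the lean; the block's highest edge is 75 mm up. A tool comes free once pulled 50 mm along its own axis
- scraper: loose tool standing in the rack's other socket at the same lean: round turned wooden handle with a ball-like end 34 mm thick, 77 mm long, same steel shank, its top about 140 mm above the bench; origin at the shoulder, z along the handle. Leave it.
- square_blank: loose square light-wood piece 44 x 44 x 14 mm lying flat on the bench; origin at its centre. Leave it.
- jar: loose white stoneware jar with brushes, 84 mm diameter, 165 mm high over the brushes; origin at the centre of its underside. Leave it.
- glue: loose white bottle with a cap, 44 mm diameter, 130 mm high; origin at the centre of its underside. Leave it.
Things that resemble listed ones, but are neither listed nor needed, are in the scene too. Several things have the shape of the punch; the one meant has the colours described above.

How it is judged:
By the outcome, as a careful person would: the job done as asked, in the order asked, and still so for the second after the job is handed in, while the arm keeps its last pose, push and grip.
It also fails if it takes over 59 s, if anything falls off the work surface, if the arm or the gripper's body presses on something with over 40 N, if the wrist force passes 120 N, or if a joint passes its speed limit or range.

## Robot

A 6-joint arm with a two-finger parallel gripper is mounted at the origin on the work surface. World frame = base frame: x ahead of the robot, y to its left, z up, the work surface at z = 0. Lengths are in m, angles in rad, forces in N, time in s.
With the tool pointing down it reaches from about 0.35 to 0.975 m from the base axis. Payload 7.1 kg.
Tool frame: the origin (TCP) lies at the very end of the fingers, on their centre line; the grasp point (between the pads) lies 19 mm behind it; y points along the fingers, z is the direction in which the jaws open and shut, and the axes are right-handed (so a half turn about y gives the same grasp; the last joint's range is limited). The gripper opens to 88 mm and grips with 3 to 60 N. Pads are 20 mm wide; open, the fingers measure 115 mm over their backs; the gripper's body (75 mm by 178 mm) begins 61 mm behind the grasp point.
Start: joints at [-1.333, 0.423, 1.63, -0, 1.089, -0.019], TCP at [0.159, -0.604, 0.223] pointing down, gripper open.
Joint ranges: [-3, 3], [-0.9, 2.11], [0.09, 2.58], [-1.31, 4.45], [0.11, 2.69], [-2.54, 2.54]. Speed limits (rad/s): [2.39, 2.39, 3.01, 3.14, 3.14, 3.14].

## Interface

Orientations are given as a unit quaternion [x, y, z, w].
In Python, from bench import bot, move_gripper, kin, sensors, viewer, workorder, models gives the robot as it stands. Calls block until the motion is done:
- bot.movep(position, orientation): joint-space move of the TCP to a pose.
- bot.move_linear(position, feed=0.15, rotation=None): straight line of the TCP; rotation=None keeps the orientation; feed is the mean speed in m/s.
- bot.set_joints(angles): joint-space move.
- move_gripper(opening, force=None): opening from 0.0 (shut) to 1.0 (fully open); force is the grip in N (None keeps the last); returns when the fingers have stopped.
- bot.wait(seconds).
- kin.ik(position, orientation): joint angles nearest the present ones, or None.
- sensors.sense(): the state.
- viewer.grab_frame(name): name is "scene" or "top"; returns the picture (384x512x3 uint8, red, green, blue); there is no depth.
- viewer.get_calibration(name): a dict with "fx", "fy", "cx", "cy" (pixels), "xyz" and "rotation" of the camera in the world. Camera axes: x right, y down, z forward; pixel columns grow to the right and rows downward; lengths in m; the calibration is good to about 2 mm. A picture is of the moment at which its call begins. get_calibration takes no time and is no camera call.
A pose or a line that the arm cannot do raises bot.PlanningError and nothing moves.
- workorder.hand_in(): hands the job in, once; it reports no verdict.
Trained networks look in the newest picture that a camera, given by its name, has taken for a name from the list of things; names that differ only in an ending like _2 or _b are one class to them, and where a whole thing is asked for, a point or a joint stands for the part that bears it (a point fixed in the world has none). Each returns a list of dicts, best first, with "p" (0 to 1); they miss things now and then, are a little off and sometimes report something else, mostly with a low value. They report only what shows in the picture. A call takes as long as a camera call. They do not tell look-alikes from the thing itself.
- models.find_in(camera, query): "at" ([column, row] in pixels, amid what is visible of it).
The state is a dict: "t": time; "qpos": joint angles; "joint_vel": joint speeds; "joint_torque": joint torques, N m; "eef_pos": TCP position; "tool_rot": TCP orientation; "force": force on the tool from outside, world axes, zero at the start; "wrist_torque": the same for the moment, N m; "gripper_width": opening from 0.0 (shut) to 1.0 (fully open).
Only numpy, scipy, OpenCV 4.12 (cv2) and the standard library are available. Lean on these libraries where they do the work, as an engineer would, in place of code of your own. Each camera call takes 0.05 s, during which the arm holds its last target.

## Working session

There is one attempt and no reset: what is moved stays moved. The work goes in short steps, each a Python script; the robot and the scene stay as the last script left them, time stands still between calls to the robot, and variables do not carry over. Pictures are saved under pics/ and viewed, and the job is handed in when it is done.

```bash
ls; mkdir -p pics; python3 - <<'E'
from bench import bot, move_gripper, kin, sensors, viewer, workorder, models
import cv2
for n in ("scene","top"):
    f=viewer.grab_frame(n); cv2.imwrite(f"pics/{n}0.png",cv2.resize(f[:,:,::-1],(800,600),interpolation=cv2.INTER_CUBIC))
    c=viewer.get_calibration(n); print(n,c)
    for q in ["blank","die_round","punch","punch_tip","rack","scraper"]:
        print(q,[(([round(float(v)) for v in d["at"]]),round(d["p"],2)) for d in models.find_in(n,q)][:5])
s=sensors.sense();print(s["t"],s["eef_pos"],s["tool_rot"],s["force"])
E
```

```text
pics
scene {'fx': 448.3025231150835, 'fy': 448.3025231150835, 'cx': 254.71101642624848, 'cy': 196.09597069707635, 'xyz': array([ 0.95335909, -0.81029412,  1.00588212]), 'rotation': array([ 0.89708195,  0.20385802, -0.09455411, -0.38045419])}
blank [([221, 231], 0.78), ([246, 281], 0.28)]
die_round [([249, 279], 0.89)]
punch [([323, 173], 0.85), ([202, 197], 0.83), ([232, 144], 0.67), ([274, 162], 0.57)]
punch_tip [([235, 148], 0.74), ([325, 172], 0.65), ([277, 164], 0.64), ([200, 201], 0.62), ([318, 135], 0.53)]
rack [([266, 173], 0.83)]
scraper [([283, 145], 0.43), ([264, 173], 0.16)]
top {'fx': 426.6135693099364, 'fy': 426.6135693099364, 'cx': 262.08196100976494, 'cy': 196.41317251493376, 'xyz': array([0.34559858, 0.07915875, 1.4908675 ]), 'rotation': array([ 0.71203127, -0.699818  ,  0.04573173, -0.03427597])}
blank [([295, 210], 0.71)]
die_round [([330, 170], 0.63), ([276, 171], 0.54)]
punch [([135, 183], 0.84), ([187, 157], 0.82), ([268, 246], 0.82), ([185, 259], 0.75), ([216, 191], 0.6)]
punch_tip [([185, 259], 0.63), ([269, 243], 0.53), ([133, 183], 0.5), ([189, 156], 0.49), ([213, 188], 0.46)]
rack [([212, 186], 0.59), ([203, 211], 0.58)]
scraper [([186, 198], 0.56), ([274, 170], 0.19)]
0.7 [ 0.15875384 -0.60445408  0.22268114] [-0.09055638  0.70128989 -0.70128088  0.09053819] [-0.48194865 -0.29177344  0.90354574]
```

View pics/scene0.png

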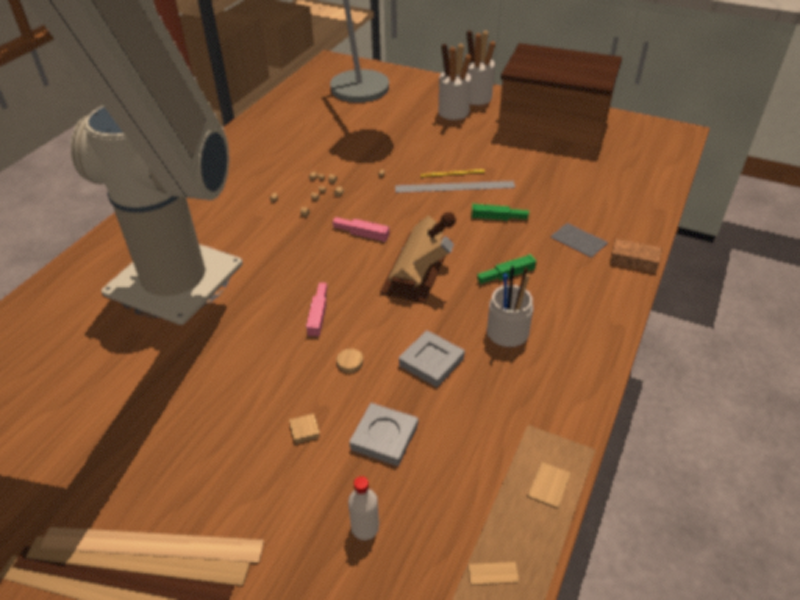

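View pics/top0.png

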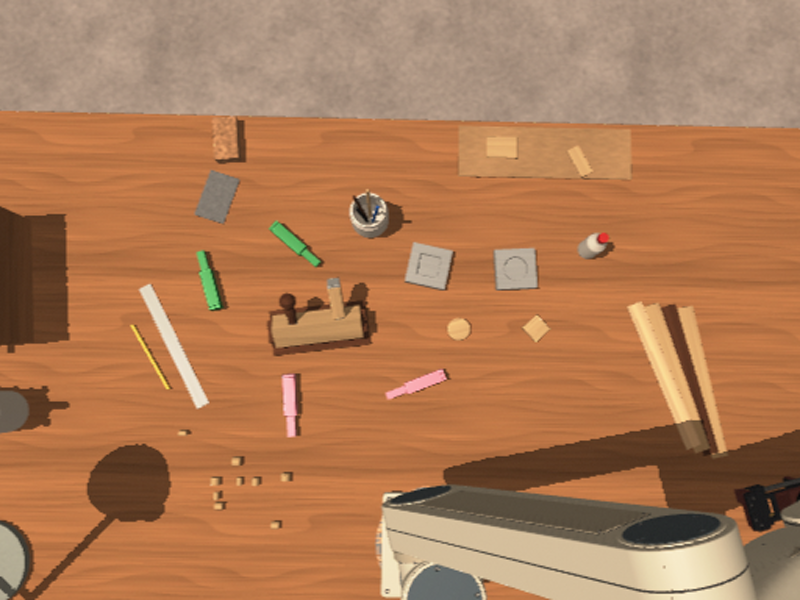

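The top view (800x600) shows the round die at (516,269), the round blank at (459,329) and the rack near (320,325). The light square punch leans up out of it with its cap at (334,284), and the dark ball scraper is at (288,300). The square die is at (430,266), and the pink and green punches are decoys. Next I'll measure these precisely.

```bash
cat > h.py <<'E'
import numpy as np, cv2
from scipy.spatial.transform import Rotation as R
from bench import bot, move_gripper, kin, sensors, viewer, workorder, models
def proj(n,P):
    c=viewer.get_calibration(n); p=R.from_quat(c["rotation"]).inv().apply(np.atleast_2d(P)-c["xyz"])
    return np.c_[c["fx"]*p[:,0]/p[:,2]+c["cx"], c["fy"]*p[:,1]/p[:,2]+c["cy"]]
def ray(n,uv):
    c=viewer.get_calibration(n); uv=np.atleast_2d(uv).astype(float)
    d=np.c_[(uv[:,0]-c["cx"])/c["fx"],(uv[:,1]-c["cy"])/c["fy"],np.ones(len(uv))]
    return c["xyz"],R.from_quat(c["rotation"]).apply(d)
def toz(n,uv,z):
    o,d=ray(n,uv); return o+d*((z-o[2])/d[:,2])[:,None]
def tri(u1,u2):
    o1,d1=ray("scene",u1);o2,d2=ray("top",u2);d1=d1[0];d2=d2[0]
    A=np.c_[d1,-d2];s=np.linalg.lstsq(A,o2-o1,rcond=None)[0]
    a=o1+s[0]*d1;b=o2+s[1]*d2;return (a+b)/2,np.linalg.norm(a-b)
def crop(img,u0,v0,w,h,k,path):
    cv2.imwrite(path,cv2.resize(img[v0:v0+h,u0:u0+w,::-1],(w*k,h*k),interpolation=cv2.INTER_CUBIC))
E
python3 - <<'E'
from h import *
np.set_printoptions(precision=4,suppress=True)
T=viewer.grab_frame("top");S=viewer.grab_frame("scene")
np.save("T0.npy",T);np.save("S0.npy",S)
crop(T,160,150,200,80,4,"pics/t1.png")
crop(S,200,120,130,190,3,"pics/s1.png")
crop(S,240,125,60,70,8,"pics/s2.png")
for n,I,uv in (("top",T,(294,210)),("scene",S,(223,230))):
    hsv=cv2.cvtColor(I,cv2.COLOR_RGB2HSV); print(n,"blank px",I[uv[1],uv[0]],hsv[uv[1],uv[0]])
for n,p,z in (("top",(294,210),.014),("scene",(223,229),.014),("top",(330,172),.022),("scene",(246,278),.022)):print(n,toz(n,p,z))
E
```

```text
top blank px [233 181 118] [ 16 126 233]
scene blank px [210 155 100] [ 15 134 210]
top [[ 0.4682 -0.0552  0.014 ]]
scene [[ 0.4647 -0.0549  0.014 ]]
top [[ 0.6031 -0.1795  0.022 ]]
scene [[ 0.6089 -0.1884  0.022 ]]
```

View pics/t1.png

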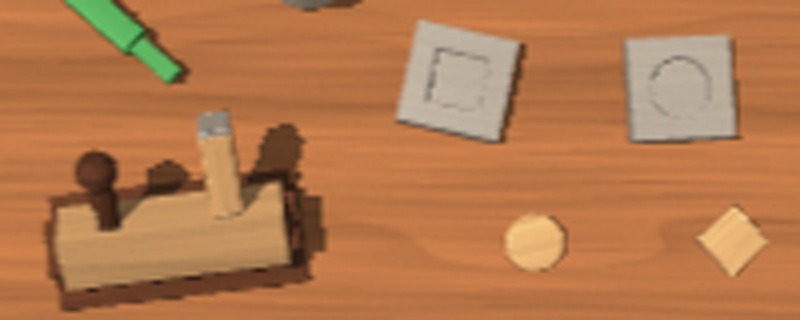

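View pics/s1.png

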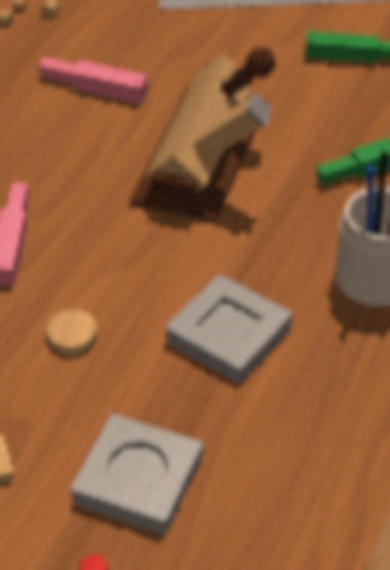

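View pics/s2.png

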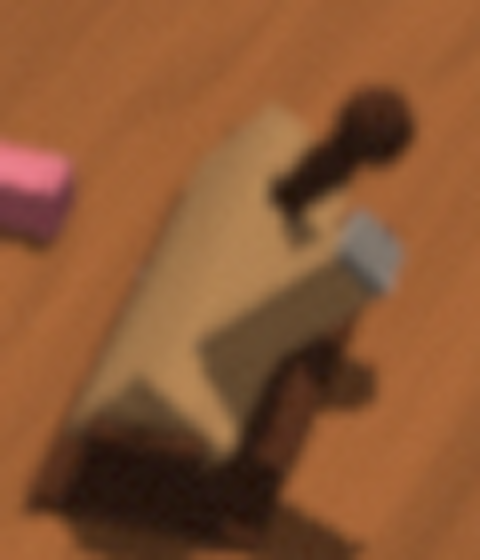

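```bash
python3 - <<'E'
from h import *
np.set_printoptions(precision=4,suppress=True)
T=np.load("T0.npy");S=np.load("S0.npy")
def seg(I,box,kind):
    h=cv2.cvtColor(I,cv2.COLOR_RGB2HSV).astype(int)
    m=(h[...,1]<50)&(h[...,2]>60) if kind=="gray" else (h[...,1]<165)&(h[...,2]>175) if kind=="woodT" else (h[...,1]<165)&(h[...,2]>120)
    M=np.zeros(m.shape,np.uint8);u0,v0,u1,v1=box;M[v0:v1,u0:u1]=m[v0:v1,u0:u1]
    n,l,st,c=cv2.connectedComponentsWithStats(M);i=1+np.argmax(st[1:,4]);return (l==i).astype(np.uint8),c[i],st[i]
for n,I,b,k in (("top",T,(275,195,310,225),"woodT"),("scene",S,(205,210,245,245),"woodS"),("top",T,(305,150,350,190),"gray"),("scene",S,(215,250,275,300),"gray")):
    m,c,st=seg(I,b,k); print(n,k,c,st,"frac")
    cn=max(cv2.findContours(m,cv2.RETR_EXTERNAL,cv2.CHAIN_APPROX_NONE)[0],key=cv2.contourArea)
    z=.014 if k!="gray" else .022
    print("  centroid->",toz(n,c,z if n=="top" else z/2),)
    if k=="gray" and n=="top":
        r=cv2.minAreaRect(cn);print("  rect",r); print(toz(n,r[0],z)); print(toz(n,cv2.boxPoints(r),z))
# robust: fit by rendering mask of die hull (x,y,yaw) in both views
from scipy.optimize import minimize
def hullmask(n,P,ss=4):
    uv=proj(n,P); hu=cv2.convexHull(((uv+.5)*ss*16-8).astype(np.int32))
    m=np.zeros((384*ss,512*ss),np.uint8);cv2.fillConvexPoly(m,hu,1,cv2.LINE_8,4)
    return cv2.resize(m.astype(np.float32),(512,384),interpolation=cv2.INTER_AREA)
def box(x,y,a,s,h):
    c,d=np.cos(a),np.sin(a);q=np.array([[i,j] for i in(-s,s) for j in(-s,s)])@np.array([[c,d],[-d,c]])+[x,y]
    return np.vstack([np.c_[q,np.zeros(4)],np.c_[q,np.full(4,h)]])
def disc(x,y,r,h):
    t=np.linspace(0,2*np.pi,48);q=np.c_[x+r*np.cos(t),y+r*np.sin(t)];return np.vstack([np.c_[q,0*t],np.c_[q,0*t+h]])
mt,_,_=seg(T,(305,150,350,190),"gray");ms,_,_=seg(S,(215,250,275,300),"gray")
bt,_,_=seg(T,(275,195,310,225),"woodT");bs,_,_=seg(S,(205,210,245,245),"woodS")
def fit(f,x0,masks,step):
    sim=np.array([x0]+[np.array(x0)+np.eye(len(x0))[i]*step[i] for i in range(len(x0))])
    r=minimize(lambda p:sum(((hullmask(n,f(p))-m)**2).sum() for n,m in masks),x0,method="Nelder-Mead",options=dict(initial_simplex=sim,xatol=1e-5,fatol=1e-3))
    return r.x,r.fun
for ms_ in ([("top",mt)],[("scene",ms)],[("top",mt),("scene",ms)]):print("die",*fit(lambda p:box(*p,.045,.022),[.605,-.183,.05],ms_,[.006,.006,.1]))
for ms_ in ([("top",bt)],[("scene",bs)],[("top",bt),("scene",bs)]):print("blank",*fit(lambda p:disc(*p,.025,.014),[.467,-.055],ms_,[.006,.006]))
E
```

```text
top woodT [291.8729 209.4762] [ 275  195   35   30 1031] frac
  centroid-> [[ 0.4699 -0.0478  0.014 ]]
scene woodS [223.6028 228.9393] [215 222  18  15 214] frac
  centroid-> [[ 0.4628 -0.0486  0.007 ]]
top gray [329.3487 171.7341] [317 159  26  26 628] frac
  centroid-> [[ 0.604  -0.1772  0.022 ]]
  rect ((329.5, 171.5), (25.0, 25.0), 90.0)
[[ 0.6048 -0.1777  0.022 ]]
[[ 0.6484 -0.1338  0.022 ]
 [ 0.6502 -0.2218  0.022 ]
 [ 0.5615 -0.2214  0.022 ]
 [ 0.5598 -0.134   0.022 ]]
scene gray [245.351 277.418] [ 225  259   42   38 1000] frac
  centroid-> [[ 0.6026 -0.1805  0.011 ]]
die [ 0.606  -0.1775  0.0561] 63.87109375
die [ 0.6025 -0.1781  0.1195] 119.26953125
die [ 0.6045 -0.1777  0.07  ] 187.8828125
blank [ 0.4708 -0.0171] 851.0625
blank [ 0.4629 -0.0487] 23.453125
blank [ 0.4636 -0.0479] 880.90234375
```

```bash
cat >> h.py <<'E'
from scipy.optimize import minimize
def hullmask(n,P,ss=4):
    uv=proj(n,P); hu=cv2.convexHull(np.round((uv+.5)*ss*16-8).astype(np.int32))
    m=np.zeros((384*ss,512*ss),np.uint8);cv2.fillConvexPoly(m,hu,1,cv2.LINE_8,4)
    return cv2.resize(m.astype(np.float32),(512,384),interpolation=cv2.INTER_AREA)
def box(x,y,a,s,h,z=0):
    c,d=np.cos(a),np.sin(a);q=np.array([[i,j] for i in(-s,s) for j in(-s,s)])@np.array([[c,d],[-d,c]])+[x,y]
    return np.vstack([np.c_[q,np.full(4,z)],np.c_[q,np.full(4,z+h)]])
def disc(x,y,r,h,z=0):
    t=np.linspace(0,2*np.pi,48);q=np.c_[x+r*np.cos(t),y+r*np.sin(t)];return np.vstack([np.c_[q,0*t+z],np.c_[q,0*t+z+h]])
def soft(I,bx,feat,lo,hi):
    """alpha in [0,1] by feature between background lo and object hi, inside bx"""
    u0,v0,u1,v1=bx;a=np.clip((feat(I.astype(float))-lo)/(hi-lo),0,1);M=np.zeros(a.shape,np.float32);M[v0:v1,u0:u1]=a[v0:v1,u0:u1];return M
def fit(f,x0,masks,step):
    x0=np.array(x0);sim=np.array([x0]+[x0+np.eye(len(x0))[i]*step[i] for i in range(len(x0))])
    r=minimize(lambda p:sum(((hullmask(n,f(p))-m)**2).sum() for n,m in masks),x0,method="Nelder-Mead",options=dict(initial_simplex=sim,xatol=1e-5,fatol=1e-3))
    return r.x,r.fun
rb=lambda I:I[...,2]/(I[...,0]+1)   # blue/red
gr=lambda I:I[...,1]/(I[...,0]+1)
E
python3 - <<'E'
from h import *
np.set_printoptions(precision=4,suppress=True)
T=np.load("T0.npy");S=np.load("S0.npy")
for n,I,pts in (("top",T,[(294,210),(292,207),(280,210),(308,205),(330,172),(318,162),(310,165),(330,192),(214,175),(214,182),(217,200),(190,192)]),("scene",S,[(223,228),(222,234),(210,225),(240,232),(246,265),(235,293),(275,262),(279,150),(284,155)])):
    for u,v in pts: print(n,u,v,I[v,u],round(rb(I.astype(float))[v,u],2),round(gr(I.astype(float))[v,u],2))
E
```

```text
top 294 210 [233 181 118] 0.5 0.77
top 292 207 [240 191 123] 0.51 0.79
top 280 210 [194 120  71] 0.36 0.62
top 308 205 [192 119  70] 0.36 0.62
top 330 172 [186 172 155] 0.83 0.92
top 318 162 [188 175 159] 0.84 0.93
top 310 165 [181 113  66] 0.36 0.62
top 330 192 [192 119  70] 0.36 0.62
top 214 175 [170 106  62] 0.36 0.62
top 214 182 [174 162 146] 0.83 0.93
top 217 200 [203 152 100] 0.49 0.75
top 190 192 [194 121  72] 0.37 0.62
scene 223 228 [205 152  96] 0.47 0.74
scene 222 234 [199 146  93] 0.46 0.73
scene 210 225 [151  91  50] 0.33 0.6
scene 240 232 [163 100  54] 0.33 0.61
scene 246 265 [172 158 146] 0.84 0.91
scene 235 293 [85 52 30] 0.35 0.6
scene 275 262 [158  96  53] 0.33 0.6
scene 279 150 [116  82  52] 0.44 0.7
scene 284 155 [125 115 106] 0.84 0.91
```

```bash
cat >> h.py <<'E'
def rackR(yaw): return R.from_euler("z",yaw)
def bx3(hx,hy,z0,z1): return np.array([[i,j,k] for i in(-hx,hx) for j in(-hy,hy) for k in(z0,z1)])
def punchP(x,y,yaw,lean,z0=0.,z1=.09,ym=-.05,s=0.,h=.013):
    P=bx3(h,h,z0+s,z1+s); P=R.from_euler("y",lean).apply(P)+[0,ym,.058]; return rackR(yaw).apply(P)+[x,y,0]
def blockP(x,y,yaw):
    P=bx3(.025,.095,-.05,0);P=R.from_euler("y",np.deg2rad(40)).apply(P)+[0,0,.058];return rackR(yaw).apply(P)+[x,y,0]
E
python3 - <<'E'
from h import *
np.set_printoptions(precision=4,suppress=True)
T=np.load("T0.npy");S=np.load("S0.npy")
dt=soft(T,(305,150,350,195),gr,.62,.90);ds=soft(S,(215,250,280,305),gr,.60,.87)
bt=soft(T,(282,198,310,222),gr,.62,.765);bs=soft(S,(205,215,240,245),gr,.60,.72)
for n,m in (("top",[("top",dt)]),("sc",[("scene",ds)]),("both",[("top",dt),("scene",ds)])):print("die",n,*fit(lambda p:box(*p,.045,.022),[.605,-.183,.05],m,[.006,.006,.1]),)
for n,m in (("top",[("top",bt)]),("sc",[("scene",bs)]),("both",[("top",bt),("scene",bs)])):print("blank",n,*fit(lambda p:disc(*p,.025,.014),[.467,-.055],m,[.006,.006]))
ct=soft(T,(203,172,228,190),gr,.76,.91);cs=soft(S,(275,145,297,168),gr,.72,.88)
# cap: gray masks; free cap position, lean/yaw
wt=soft(T,(165,170,240,230),gr,.64,.74); 
cv2.imwrite("pics/wt.png",cv2.resize((np.hstack([wt[170:230,165:240],ct[170:230,165:240]])*255).astype(np.uint8),None,fx=5,fy=5,interpolation=0))
cv2.imwrite("pics/cs.png",cv2.resize((cs[120:200,240:310]*255).astype(np.uint8),None,fx=7,fy=7,interpolation=0))
print("rack mouth guess",toz("top",(204,205),.058), toz("top",proj("top",[0,0,0]),0))
u=np.argwhere(ct>.5).mean(0)[::-1];v=np.argwhere(cs>.5).mean(0)[::-1];print("cap",u,v,tri(v,u))
E
```

```text
die top [ 0.6057 -0.1795  0.0678] 2.8374242782592773
die sc [ 0.6016 -0.1789  0.0665] 10.650384902954102
die both [ 0.603  -0.1792  0.0708] 44.11920928955078
blank top [ 0.4679 -0.0527] 1.5924946069717407
blank sc [ 0.4648 -0.0528] 4.290092468261719
blank both [ 0.4665 -0.0529] 13.919732093811035
rack mouth guess [[0.4761 0.2522 0.058 ]] [[ 0. -0.  0.]]
cap [212.9535 180.7209] [285.3878 156.2857] (array([0.5481, 0.2172, 0.1206]), np.float64(0.004041345445825455))
```

View pics/wt.png

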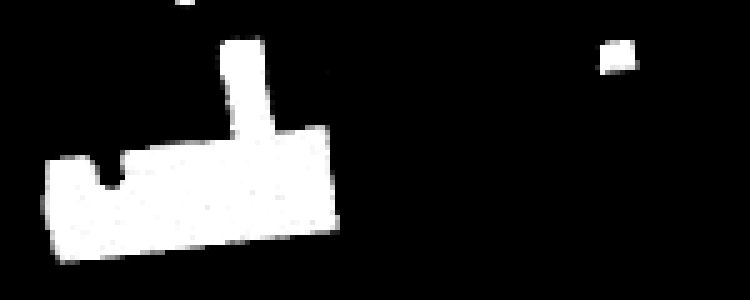

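View pics/cs.png

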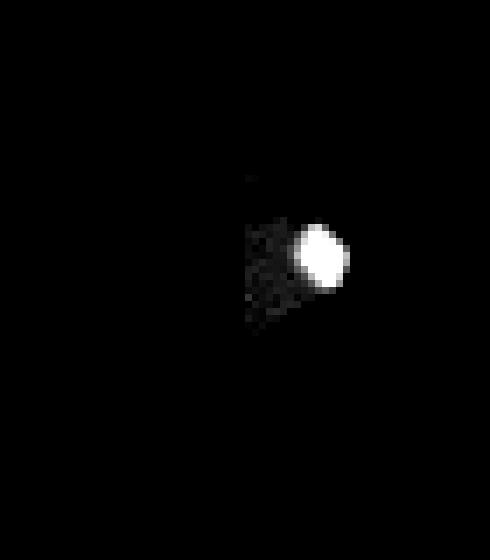

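```bash
python3 - <<'E'
from h import *
np.set_printoptions(precision=4,suppress=True)
T=np.load("T0.npy");S=np.load("S0.npy")
wt=soft(T,(165,176,240,230),gr,.64,.74);ct=soft(T,(203,172,228,190),gr,.78,.91);cs=soft(S,(275,145,297,168),gr,.74,.88)
W=np.ones_like(wt);W[190:210,182:192]=0
def cost(p,full=False):
    x,y,yaw,lean,pz,dx,dy=p
    m=np.maximum(hullmask("top",blockP(x,y,yaw)),hullmask("top",punchP(x,y,yaw,lean,ym=-.05)))
    e1=(W*(m-wt)**2).sum()
    c=punchP(x,y,yaw,lean,.083,.09,s=pz)
    e2=((hullmask("top",c)-ct)**2).sum()
    e3=((hullmask("scene",c+[dx,dy,0])-cs)**2).sum()
    e=np.array([e1,e2,e3]);return e if full else e@[1,2,2]
best=None
for y0 in (.205,.24):
    x0=np.array([.48,y0,.07,np.deg2rad(43),0,0,0]);sim=np.vstack([x0,x0+np.diag([.01,.01,.05,.06,.004,.003,.003])])
    r=minimize(cost,x0,method="Nelder-Mead",options=dict(initial_simplex=sim,maxiter=3000,xatol=1e-5,fatol=1e-3))
    print(r.x,np.rad2deg(r.x[3]),r.fun,cost(r.x,True))
    if best is None or r.fun<best.fun:best=r
p=best.x; np.save("rack.npy",p)
for n,I,d,o,k in (("top",T,[0,0,0],(160,160,90,75),8),("scene",S,[p[5],p[6],0],(235,120,70,75),8)):
    V=cv2.resize(I[o[1]:o[1]+o[3],o[0]:o[0]+o[2],::-1],None,fx=k,fy=k,interpolation=cv2.INTER_CUBIC)
    for P in (blockP(*p[:3]),punchP(*p[:4],s=p[4]),punchP(*p[:4],.083,.09,s=p[4])):
        uv=proj(n,P+d);uv=((uv+.5-[o[0],o[1]])*k).astype(int)
        for i in range(8):
            for j in range(i):
                if bin(i^j).count("1")==1:cv2.line(V,tuple(map(int,uv[i])),tuple(map(int,uv[j])),(255,0,0),1)
    cv2.imwrite(f"pics/fit_{n}.png",V)
q=R.from_euler("z",p[2])*R.from_euler("y",p[3]);print("axis",q.apply([0,0,1]),"shoulder",R.from_euler("z",p[2]).apply([0,-.05,.058])+[p[0],p[1],0]+q.apply([0,0,p[4]]))
E
```

```text
[ 0.4819  0.2594  0.1297  0.7369  0.005  -0.0016 -0.009 ] 42.224111932145846 57.767805099487305 [17.655  10.5639  9.4925]Traceback (most recent call last):
  File "<stdin>", line 17, in <module>
    res = _minimize_neldermead(fun, x0, args, callback, bounds=bounds,
                               **options)
    fsim[k] = func(sim[k])
              ~~~~^^^^^^^^
    fx = function(np.copy(x), *(wrapper_args + args))
  File "<stdin>", line 8, in cost
  File "h.py", line 21, in hullmask
    uv=proj(n,P); hu=cv2.convexHull(np.round((uv+.5)*ss*16-8).astype(np.int32))
  File "h.py", line 5, in proj
    c=viewer.get_calibration(n); p=R.from_quat(c["rotation"]).inv().apply(np.atleast_2d(P)-c["xyz"])
ValueError: time passes only in moves, steps and waits
```

```bash
python3 - <<'E'
s=open("h.py").read()
s=s.replace("def proj(","_c={}\ndef cal(n):\n    if n not in _c:_c[n]=viewer.get_calibration(n)\n    return _c[n]\ndef proj(",1).replace("c=viewer.get_calibration(n);","c=cal(n);")
open("h.py","w").write(s)
E
cat > fitrack.py <<'E'
from h import *
np.set_printoptions(precision=4,suppress=True)
T=np.load("T0.npy");S=np.load("S0.npy")
wt=soft(T,(165,176,240,230),gr,.64,.74);ct=soft(T,(203,172,228,190),gr,.78,.91);cs=soft(S,(275,145,297,168),gr,.74,.88)
W=np.ones_like(wt);W[188:212,178:196]=0
def cost(p,full=False):
    x,y,yaw,lean,pz,dx,dy,ym=p
    m=np.maximum(hullmask("top",blockP(x,y,yaw)),hullmask("top",punchP(x,y,yaw,lean,ym=ym,s=pz)))
    e1=(W*(m-wt)**2).sum()
    c=punchP(x,y,yaw,lean,.083,.09,s=pz,ym=ym)
    e2=((hullmask("top",c)-ct)**2).sum()
    e3=((hullmask("scene",c+[dx,dy,0])-cs)**2).sum()
    pr=((dx+.0035)/.002)**2+(dy/.002)**2+(pz/.003)**2+((ym+.05)/.002)**2
    e=np.array([e1,e2,e3,pr]);return e if full else e@[1,2,2,1]
x0=np.array([.48,.25,.10,np.deg2rad(43),0,-.003,0,-.05]);sim=np.vstack([x0,x0+np.diag([.01,.01,.05,.06,.004,.003,.003,.003])])
for _ in range(2):
    r=minimize(cost,x0,method="Nelder-Mead",options=dict(initial_simplex=sim,maxiter=1500,xatol=1e-5,fatol=1e-3))
    x0=r.x;sim=np.vstack([x0,x0+np.diag([.005,.005,.03,.04,.003,.002,.002,.002])])
p=r.x;print(p,np.rad2deg(p[3]),r.fun,cost(p,True)); np.save("rack.npy",p)
for n,I,d,o,k in (("top",T,[0,0,0],(160,160,90,75),8),("scene",S,[p[5],p[6],0],(235,120,70,75),8)):
    V=cv2.resize(I[o[1]:o[1]+o[3],o[0]:o[0]+o[2],::-1],None,fx=k,fy=k,interpolation=cv2.INTER_CUBIC)
    for P in (blockP(*p[:3]),punchP(*p[:4],s=p[4],ym=p[7]),punchP(*p[:4],.083,.09,s=p[4],ym=p[7])):
        uv=proj(n,P+d);uv=((uv+.5-[o[0],o[1]])*k).astype(int)
        for i in range(8):
            for j in range(i):
                if bin(i^j).count("1")==1:cv2.line(V,tuple(map(int,uv[i])),tuple(map(int,uv[j])),(255,0,0),1)
    cv2.imwrite(f"pics/fit_{n}.png",V)
q=R.from_euler("z",p[2])*R.from_euler("y",p[3]);print("axis",q.apply([0,0,1]),"shoulder",R.from_euler("z",p[2]).apply([0,p[7],.058])+[p[0],p[1],0]+q.apply([0,0,p[4]]))
E
python3 fitrack.py
```

```text
[ 0.4816  0.2599  0.1345  0.8028 -0.0003 -0.0039 -0.0005 -0.0497] 45.99765252103538 38.56227650984002 [7.8106 8.9809 6.3326 0.1245]
axis [0.7128 0.0965 0.6947] shoulder [0.4881 0.2106 0.0578]
```

View pics/fit_top.png

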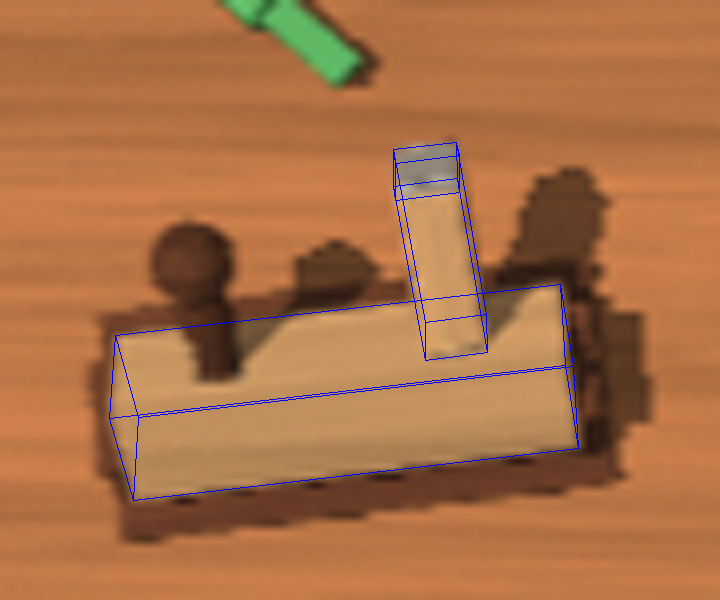

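View pics/fit_scene.png

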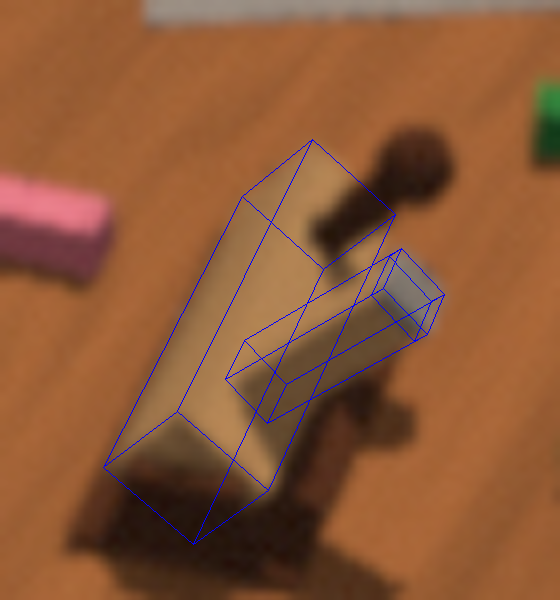

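```bash
cat >> h.py <<'E'
def quat(y,z):
    y=np.array(y,float);y/=np.linalg.norm(y);z=np.array(z,float);z-=y*(y@z);z/=np.linalg.norm(z)
    return R.from_matrix(np.c_[np.cross(y,z),y,z]).as_quat()
def st(tag=""):
    s=sensors.sense();print(tag,"t%.2f"%s["t"],"pos",np.round(s["eef_pos"],4),"F",np.round(s["force"],1),"w%.3f"%s["gripper_width"],"j6 %.2f"%s["qpos"][5]);return s
E
python3 - <<'E'
from h import *
print(sensors.sense()["t"])
print(R.from_quat(sensors.sense()["tool_rot"]).as_matrix().round(2))
for sg in(1,-1):
    for P in ([.4664,-.0528,.1],[.4664,-.0528,.0085],[.6037,-.1792,.03]):
        print(sg,kin.ik(P,quat([0,0,-1],[sg,0,0])))
# punch grasp: approach along -axis or tilted ; jaw along rack y
yaw=.1345;yv=np.array([-np.sin(yaw),np.cos(yaw),0]);lean=np.deg2rad(44)
ax=R.from_euler("z",yaw).apply([np.sin(lean),0,np.cos(lean)])
sh=np.array([.486,.2105,.058])
for name,t in (("along",0),("30",30),("perp-",90),("60",60)):
    # approach dir rotated from -axis towards downward-forward about rack y
    d=R.from_rotvec(yv*np.deg2rad(-t)).apply(-ax)
    for sg in(1,-1):
        g=sh+ax*.06; tcp=g+.019*d/np.linalg.norm(d)
        q=quat(d,sg*yv)
        # after reorient: punch axis up; tool dir in upright
        rot=R.align_vectors([[0,0,1],[*yv]],[ax,yv])[0]
        out=[]
        for w in np.deg2rad([0,45,90,135,180,225,270,315]):
            R2=R.from_euler("z",w)*rot; d2=R2.apply(d);gp=np.array([.6037,-.1792,.029+.05+.045+.06]);out.append(kin.ik(gp+.019*d2,(R2*R.from_quat(q)).as_quat()) is not None)
        print(name,sg,d.round(2),kin.ik(tcp,q) is not None,kin.ik(tcp+.08*ax,q) is not None,out)
E
```

```text
0.8
[[-0.97 -0.    0.25]
 [-0.25 -0.   -0.97]
 [ 0.   -1.    0.  ]]
1 [-1.38082966e-01  3.97573886e-01  2.04852817e+00 -4.44089210e-16
  6.95490601e-01 -1.38082966e-01]
1 [-1.38082966e-01  5.82611521e-01  2.06988272e+00 -4.44089210e-16
  4.89098411e-01 -1.38082966e-01]
1 [-3.07449642e-01  6.86392143e-01  1.70780597e+00 -4.44089210e-16
  7.47394541e-01 -3.07449642e-01]
-1 None
-1 None
-1 None
along 1 [-0.69 -0.09 -0.72] True True [True, False, False, True, True, True, True, True]
along -1 [-0.69 -0.09 -0.72] True True [True, True, True, True, True, False, False, True]
30 1 [-0.24 -0.03 -0.97] True True [False, False, True, True, True, True, True, True]
30 -1 [-0.24 -0.03 -0.97] True True [True, True, True, True, True, True, False, False]
perp- 1 [ 0.71  0.1  -0.69] True True [True, True, True, True, True, True, False, True]
perp- -1 [ 0.71  0.1  -0.69] True True [True, True, True, True, True, True, False, True]
60 1 [ 0.27  0.04 -0.96] True True [True, True, True, True, True, True, True, True]
60 -1 [ 0.27  0.04 -0.96] True True [True, True, True, True, True, True, True, True]
```

```bash
python3 - <<'E'
from h import *
q=quat([0,0,-1],[1,0,0])
bot.movep([.4664,-.0528,.20],q);st()
bot.move_linear([.4664,-.0528,.0085],feed=.15);st("down")
move_gripper(.45,force=15);s=st("grip")
T=viewer.grab_frame("top");crop(T,230,140,130,110,6,"pics/t2.png")
S=viewer.grab_frame("scene");crop(S,170,160,130,110,6,"pics/s2b.png")
E
```

```text
t3.06 pos [ 0.4666 -0.0534  0.2001] F [-0.2  0.2  0.1] w1.002 j6 -0.14
down t4.48 pos [ 0.4669 -0.0529  0.0091] F [0.2 0.4 0.5] w0.999 j6 -0.14
grip t5.17 pos [ 0.4665 -0.0528  0.0086] F [ 0.4 -0.3  1.9] w0.567 j6 -0.14
```

View pics/s2b.png

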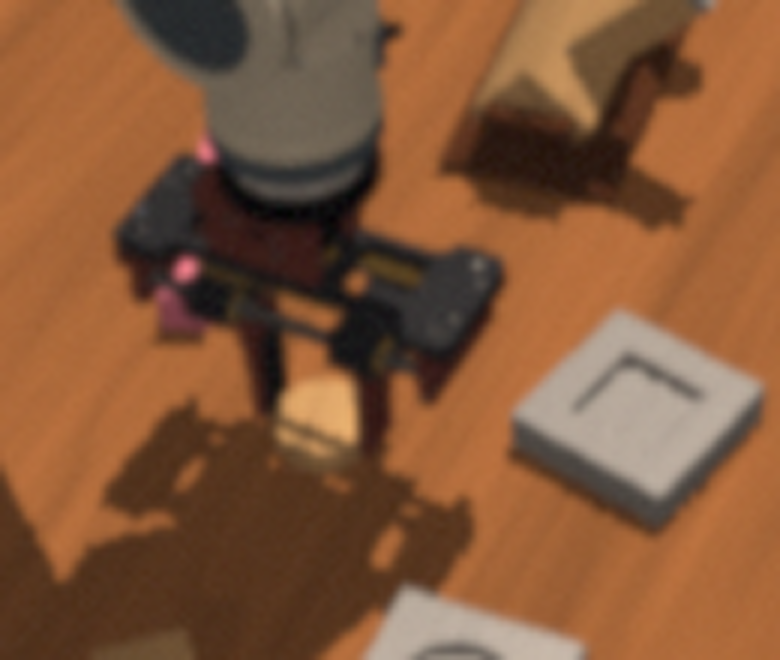

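```bash
python3 - <<'E'
from h import *
bot.move_linear([.4664,-.0528,.09],feed=.2);st()
bot.move_linear([.6037,-.1792,.09],feed=.2);st()
bot.move_linear([.6037,-.1792,.0405],feed=.15);st()
bot.wait(.2)
T=viewer.grab_frame("top");S=viewer.grab_frame("scene");np.save("T1.npy",T);np.save("S1.npy",S)
crop(T,280,130,100,80,8,"pics/t3.png")
crop(S,200,230,100,75,8,"pics/s3.png");st()
E
```

```text
t5.83 pos [ 0.4662 -0.0528  0.0898] F [-0.2 -0.2 -0.3] w0.559 j6 -0.14
 t6.91 pos [ 0.6025 -0.1786  0.0892] F [0.4 0.1 0.9] w0.563 j6 -0.31
 t7.39 pos [ 0.6034 -0.1788  0.0404] F [-0.   0.1  0.5] w0.558 j6 -0.31
 t7.69 pos [ 0.6042 -0.1794  0.0414] F [-0.   0.6  0.2] w0.562 j6 -0.31
```

View pics/s3.png

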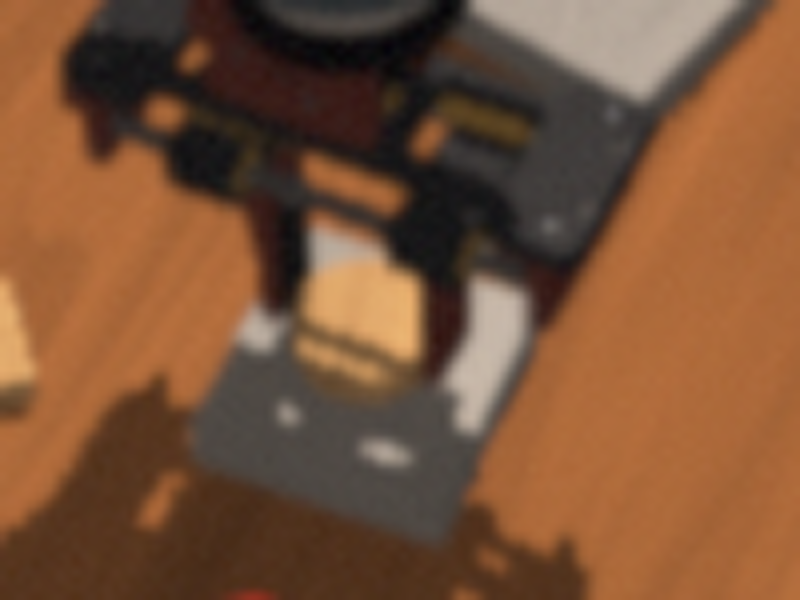

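View pics/t3.png

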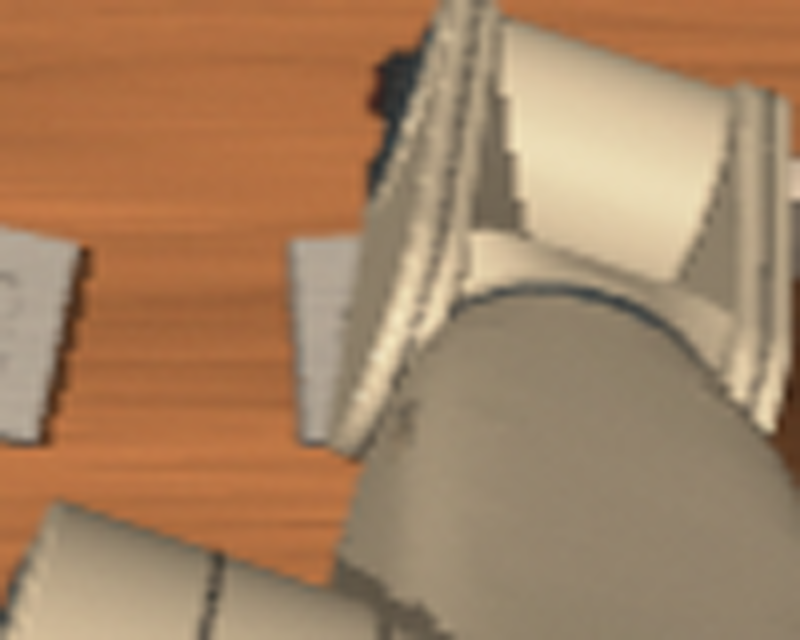

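```bash
python3 - <<'E'
from h import *
np.set_printoptions(precision=4,suppress=True)
S=np.load("S1.npy").astype(float)
g=gr(S);b=S[...,0]
for v in range(258,286): print(v,' '.join(f"{int(100*g[v,u]):3d}/{int(b[v,u]):3d}" for u in range(234,258)))
E
```

```text
258  60/ 40  56/ 24  90/ 21  71/ 44  73/ 97  75/158  73/177  70/172  68/155  67/139  67/127  66/111  69/ 88  75/ 60  80/ 40  93/ 28  92/ 25  84/ 24  86/ 22 105/ 19  95/ 20  95/ 22  91/ 23  95/ 22
259  48/ 40  68/ 21  89/ 18  86/ 36  88/ 95  87/157  85/180  81/181  78/175  76/171  71/167  67/152  68/127  69/ 94  74/ 53  92/ 26  96/ 25  92/ 24 100/ 25  91/ 22  92/ 24  80/ 25 100/ 20  83/ 29
260  53/ 44  70/ 29  87/ 23  91/ 34  91/ 94  91/156  91/180  90/184  88/184  85/184  81/182  78/174  76/159  76/127  75/ 75  78/ 36  90/ 21 100/ 23  80/ 24  88/ 25  92/ 25  95/ 23  95/ 20  80/ 39
261  53/ 44  65/ 25  90/ 20  86/ 35  92/ 89  91/156  91/181  91/186  90/188  88/190  86/188  85/188  82/185  81/161  80/105  79/ 48  83/ 23  91/ 22  88/ 26 109/ 21  91/ 22  96/ 24  88/ 24  76/ 45
262  50/ 43  64/ 27  91/ 22  93/ 29  89/ 88  90/155  89/185  86/196  85/200  82/204  81/204  80/204  80/205  78/192  77/136  76/ 79  73/ 48  88/ 33 100/ 22  92/ 26  96/ 24  96/ 24  93/ 29  77/ 56
263  56/ 47  65/ 28  77/ 17  87/ 30  83/ 92  85/166  82/199  80/210  77/217  76/219  74/218  74/217  74/219  74/214  73/
[... 3687 characters left out ...]
  90/ 79  92/ 80  91/ 80  90/ 79  92/ 79  91/ 78  93/ 77  91/ 79  90/ 82  91/ 81  91/ 81  91/ 80  91/110  91/164
283  91/ 83  92/ 94  91/ 98  93/ 87  92/ 79  92/ 79  91/ 79  91/ 80  91/ 80  90/ 81  91/ 79  90/ 81  91/ 82  92/ 79  91/ 79  91/ 77  93/ 78  92/ 78  91/ 80  91/ 80  93/ 79  91/ 80  92/ 99  92/139
284  92/ 78  90/ 79  91/ 82  92/ 78  91/ 79  92/ 78  92/ 79  91/ 78  92/ 80  92/ 79  89/ 84  89/ 94  90/ 99  89/ 98  92/ 93  91/ 86  91/ 81  91/ 80  90/ 81  90/ 80  91/ 80  91/ 80  92/ 84  93/ 96
285  92/ 77  91/ 80  90/ 79  92/ 78  89/ 77  92/ 78  91/ 80  92/ 79  90/ 82  92/ 79  91/ 91  90/121  91/137  90/145  92/138  91/117  92/ 97  90/ 86  92/ 82  93/ 80  92/ 80  93/ 78  92/ 79  91/ 78
```

```bash
python3 - <<'E'
from h import *
np.set_printoptions(precision=4,suppress=True)
S=np.load("S1.npy").astype(float)
A=np.clip((.905-gr(S))/(.905-.735),0,1)
W=np.zeros_like(A);W[274:286,236:252]=1;
for v,u in [(v,u) for v in range(260,265) for u in range(239,248)]:W[v,u]=1
for r0 in range(270,276):W[r0,234:237]=1
for up in(0,1):
  for z in (.031,.0325,.034):
    if not up: W[:270]=0
    c=lambda p:(W*(hullmask("scene",disc(*p,.025,.014,z))-A)**2).sum()
    x0=np.array([.602,-.179]);r=minimize(c,x0,method="Nelder-Mead",options=dict(initial_simplex=[x0,x0+[.004,0],x0+[0,.004]],xatol=1e-5,fatol=1e-4));print(z,r.x,r.fun,W.sum())
  W[260:265,239:248]=1
# die refit in current scene using unmasked bottom corner: compare to S0
S0=np.load("S0.npy").astype(float)
ds=soft(S0,(215,250,280,305),gr,.60,.87)
print(fit(lambda p:box(p[0],p[1],p[2],.045,.022),[.603,-.179,.07],[("scene",ds)],[.004,.004,.05]))
# recess from S0: dark arc brightness
for v in range(266,290):print(v,' '.join("%3d"%S0[v,u,0] for u in range(230,262)))
E
```

```text
0.031 [ 0.6021 -0.1782] 1.3498236047103045 208.0
0.0325 [ 0.6026 -0.1792] 1.3669089922246034 208.0
0.034 [ 0.6031 -0.18  ] 1.3836528854122139 208.0
0.031 [ 0.6024 -0.1777] 5.316893203928799 253.0
0.0325 [ 0.6032 -0.1797] 5.199392267523134 253.0
0.034 [ 0.6036 -0.1798] 5.33534532890876 253.0
(array([ 0.6017, -0.1788,  0.0627]), np.float64(10.718299865722656))
266 165 165 167 173 175 175 175 173 174 174 173 167 165 162 160 156 154 155 160 166 173 178 181 181 180 178 181 183 182 181 181 178
267 164 164 171 174 176 176 175 174 173 171 161 147 138 130 127 122 116 119 129 139 151 166 175 178 179 181 182 182 183 184 183 184
268 164 170 174 176 176 174 175 173 168 156 136 120 110 105 102 101  98  98 102 107 116 135 152 168 179 181 182 181 184 185 185 186
269 165 174 176 175 176 175 174 165 149 128 115 126 131 133 133 134 134 131 133 129 111 109 120 145 170 180 183 184 183 186 185 186
270 169 175 176 175 175 172 168 147 121 108 131 156 165 168 168 169 168 168 169 163 146 133 115 121 152 174 182 185 186 185 186 186
271 173 177 176 176 176 172 154 126 109 129 158 172 174 177 178 179 177 178 177
[... 1728 characters left out ...]
 187 187 186 184 185 183 175 137 102 112
285 126 142 149 159 168 175 180 177 181 180 180 184 186 184 185 184 186 186 182 184 186 188 189 188 185 184 183 180 159 118  99 129
286  91 100 108 124 142 151 163 172 175 177 182 184 185 183 183 185 184 182 182 186 186 188 190 187 185 185 182 173 138 100 111 143
287  75  75  79  87 100 111 127 144 153 163 173 180 182 182 185 186 185 185 184 186 187 188 186 185 184 185 182 159 115  97 127 147
288  72  73  73  72  76  79  89 100 110 126 147 163 169 176 180 185 184 182 185 186 189 188 186 185 184 183 174 139  95  96 135 151
289  72  71  72  73  72  71  72  76  81  89 108 127 135 149 164 170 175 180 183 186 189 187 185 185 186 183 166 118  86 100 138 152
```

```bash
python3 - <<'E'
from h import *
x,y=.603,-.1787
bot.move_linear([x,y,.034],feed=.08)
for z in (.031,.029,.027,.0255,.0243):
    bot.move_linear([x,y,z],feed=.03); s=st(f"{z}")
    if np.linalg.norm(s["force"])>12: print("contact");break
S=viewer.grab_frame("scene");crop(S,200,230,100,75,8,"pics/s4.png")
E
```

```text
0.031 t8.19 pos [ 0.6028 -0.1787  0.0307] F [-0.1  0.3 -0.4] w0.562 j6 -0.31
0.029 t8.44 pos [ 0.6029 -0.1787  0.0288] F [-1.7  0.2 -0.2] w0.561 j6 -0.31
0.027 t8.69 pos [ 0.6029 -0.1787  0.0269] F [-1.1 -0.   1.1] w0.561 j6 -0.31
0.0255 t8.94 pos [ 0.6029 -0.1787  0.0254] F [-0.3  0.5 -1.2] w0.560 j6 -0.31
0.0243 t9.19 pos [ 0.603  -0.1787  0.0242] F [ 0.5 -0.4  0.1] w0.557 j6 -0.31
```

View pics/s4.png

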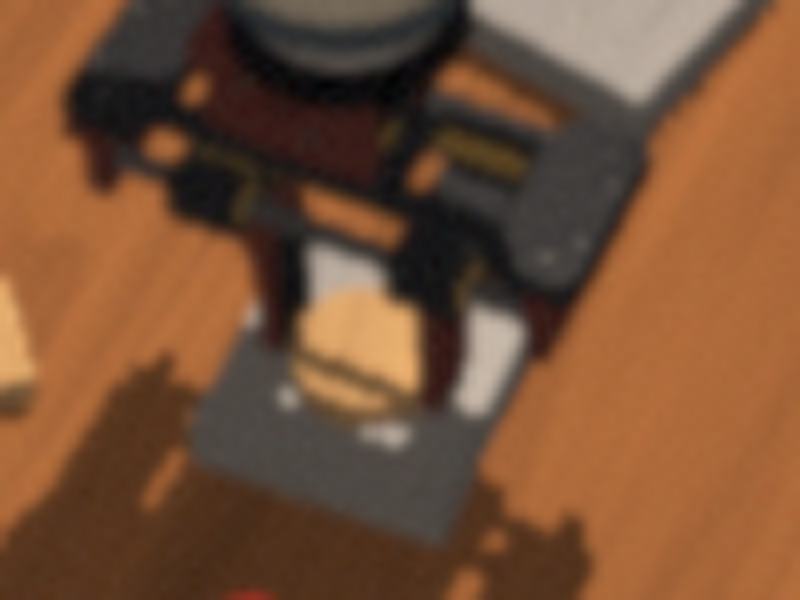

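```bash
python3 - <<'E'
from h import *
x,y=.603,-.1787
for z in (.0237,.0232):
    bot.move_linear([x,y,z],feed=.02); s=st(f"{z}")
    if s["force"][2]>5:break
move_gripper(.75);st("open")
bot.move_linear([x,y,.09],feed=.2)
bot.move_linear([x-.15,y+.12,.22],feed=.3);st()
T=viewer.grab_frame("top");S=viewer.grab_frame("scene");np.save("T2.npy",T);np.save("S2.npy",S)
crop(T,280,130,100,80,8,"pics/t5.png")
crop(S,200,230,100,75,8,"pics/s5.png")
E
```

```text
0.0237 t9.49 pos [ 0.603  -0.1787  0.0236] F [-0.5 -0.2 -0.1] w0.569 j6 -0.31
0.0232 t9.74 pos [ 0.603  -0.1788  0.0236] F [-0.4  0.8  5.2] w0.560 j6 -0.31
open t10.22 pos [ 0.603  -0.1787  0.0231] F [-0.4  0.6  0.1] w0.751 j6 -0.31
 t11.63 pos [ 0.4534 -0.059   0.2192] F [-0.  -0.2 -0.3] w0.751 j6 -0.16
```

View pics/s5.png

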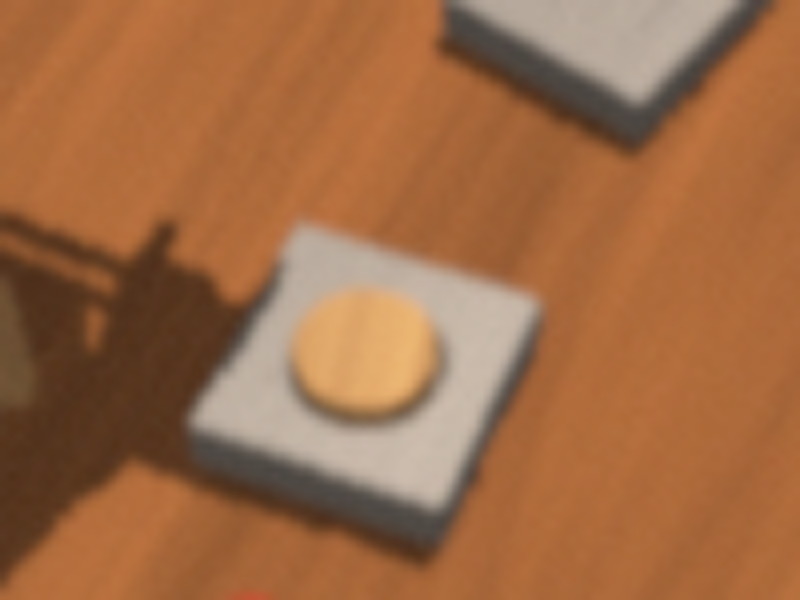

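View pics/t5.png

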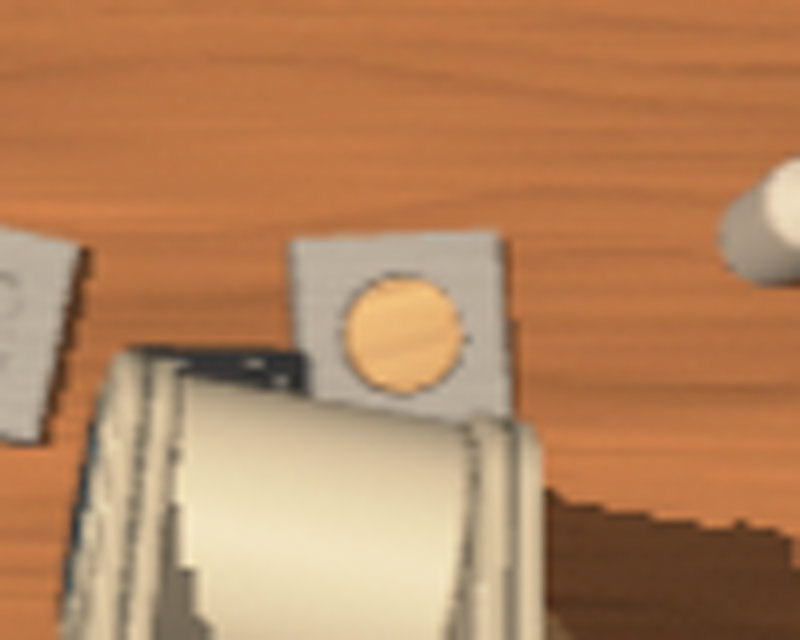

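```bash
cat >> h.py <<'E'
yaw=.1345;lean=np.deg2rad(44);yv=np.array([-np.sin(yaw),np.cos(yaw),0])
ax=R.from_euler("z",yaw).apply([np.sin(lean),0,np.cos(lean)])
sh=np.array([.486,.2105,.058]);G=.05
dT=R.from_rotvec(yv*np.deg2rad(-60)).apply(-ax)
E
python3 - <<'E'
from h import *
np.set_printoptions(precision=3,suppress=True)
g=sh+ax*G;tcp=g+.019*dT
print("g",g,"d",dT)
for sg in(1,-1):
    q=quat(dT,sg*yv);print(sg,"pre",kin.ik(tcp-.1*dT,q),"grasp",kin.ik(tcp,q),"out",kin.ik(tcp+.1*ax,q))
    rot=R.align_vectors([[0,0,1],[*yv]],[ax,yv])[0]
    for wd in range(-180,180,30):
        R2=R.from_euler("z",np.deg2rad(wd))*rot; d2=R2.apply(dT);gp=np.array([.603,-.1787,.029+.05+.045+G])
        print("  ",wd,d2,kin.ik(gp+.019*d2,(R2*R.from_quat(q)).as_quat()))
E
```

```text
g [0.52  0.215 0.094] d [ 0.273  0.037 -0.961]
1 pre [ 0.426  0.277  2.034 -0.148  0.567 -1.165] grasp [ 0.41   0.485  2.026 -0.209  0.369 -1.111] out [ 0.375  0.437  1.851 -0.119  0.585 -1.239]
   -180 [-0.858 -0.116 -0.5  ] [-0.182  1.     1.063 -0.314  2.082  1.251]
   -150 [-0.685 -0.53  -0.5  ] [-0.046  0.913  1.257 -0.62   1.837  0.984]
   -120 [-0.329 -0.801 -0.5  ] [ 0.06   0.791  1.535 -0.898  1.502  0.854]
   -90 [ 0.116 -0.858 -0.5  ] [ 0.103  0.665  1.84  -1.263  1.139  0.858]
   -60 [ 0.53  -0.685 -0.5  ] [0.019 0.566 2.112 4.382 0.826 1.061]
   -30 [ 0.801 -0.329 -0.5  ] [-0.253  0.522  2.259  3.328  0.692  1.496]
   0 [ 0.858  0.116 -0.5  ] [-0.57   0.541  2.19   2.197  0.765  1.953]
   30 [ 0.685  0.53  -0.5  ] [-0.712  0.622  1.953  1.427  1.03   2.231]
   60 [ 0.329  0.801 -0.5  ] [-0.7    0.742  1.652  0.996  1.383  2.29 ]
   90 [-0.116  0.858 -0.5  ] [-0.607  0.869  1.357  0.703  1.731  2.205]
   120 [-0.53   0.685 -0.5  ] [-0.477  0.972  1.124  0.416  2.014  1.987]
   150 [-0.801  0.329 -0.5  ] [-0.33   1.023  1.012  0.061  2.152  1.634]
-1 pre [ 0.426  0.277  2.
[... 309 characters left out ...]
06   0.791  1.535 -0.898  1.502 -2.288]
   -90 [ 0.116 -0.858 -0.5  ] [ 0.103  0.665  1.84  -1.263  1.139 -2.284]
   -60 [ 0.53  -0.685 -0.5  ] [ 0.019  0.566  2.112  4.382  0.826 -2.081]
   -30 [ 0.801 -0.329 -0.5  ] [-0.253  0.522  2.259  3.328  0.692 -1.646]
   0 [ 0.858  0.116 -0.5  ] [-0.57   0.541  2.19   2.197  0.765 -1.189]
   30 [ 0.685  0.53  -0.5  ] [-0.712  0.622  1.953  1.427  1.03  -0.91 ]
   60 [ 0.329  0.801 -0.5  ] [-0.7    0.742  1.652  0.996  1.383 -0.851]
   90 [-0.116  0.858 -0.5  ] [-0.607  0.869  1.357  0.703  1.731 -0.937]
   120 [-0.53   0.685 -0.5  ] [-0.477  0.972  1.124  0.416  2.014 -1.155]
   150 [-0.801  0.329 -0.5  ] [-0.33   1.023  1.012  0.061  2.152 -1.508]
```

```bash
python3 - <<'E'
from h import *
np.set_printoptions(precision=3,suppress=True)
T0=np.load("T0.npy")
print("jar",toz("top",(369/800*512,228/600*384),0.08))
G=.06
rot=R.align_vectors([[0,0,1],[*yv]],[ax,yv])[0]
for t in (0,15,25):
  dT=R.from_rotvec(yv*np.deg2rad(-t)).apply(-ax)
  g=sh+ax*G;tcp=g+.019*dT
  for sg in(1,-1):
    q=quat(dT,sg*yv);print(t,sg,dT,"pre",kin.ik(tcp-.08*dT,q),"grasp",kin.ik(tcp,q),"out",kin.ik(tcp+.08*ax,q))
    for wd in (-60,-45,-30,-24,0):
        R2=R.from_euler("z",np.deg2rad(wd))*rot; d2=R2.apply(dT);gp=np.array([.603,-.1787,.029+.05+.045+G])
        print("  ",wd,d2,kin.ik(gp+.019*d2,(R2*R.from_quat(q)).as_quat()))
E
```

```text
jar [[0.676 0.148 0.08 ]]
0 1 [-0.688 -0.093 -0.719] pre [ 0.295  0.882  1.194  0.115  1.825 -1.425] grasp [ 0.307  0.88   1.358  0.12   1.663 -1.435] out [ 0.295  0.882  1.194  0.115  1.825 -1.425]
   -60 [ 0. -0. -1.] [-0.307  0.496  1.662 -0.     0.984 -0.965]
   -45 [-0. -0. -1.] [-0.307  0.496  1.662 -0.     0.984 -1.227]
   -30 [ 0. -0. -1.] [-0.307  0.496  1.662  0.     0.984 -1.489]
   -24 [ 0. -0. -1.] [-0.307  0.496  1.662 -0.     0.984 -1.593]
   0 [ 0. -0. -1.] [-0.307  0.496  1.662  0.     0.984 -2.012]
0 -1 [-0.688 -0.093 -0.719] pre [0.295 0.882 1.194 0.115 1.825 1.716] grasp [0.307 0.88  1.358 0.12  1.663 1.707] out [0.295 0.882 1.194 0.115 1.825 1.716]
   -60 [ 0. -0. -1.] [-0.307  0.496  1.662 -0.     0.984  2.176]
   -45 [-0. -0. -1.] [-0.307  0.496  1.662 -0.     0.984  1.915]
   -30 [ 0. -0. -1.] [-0.307  0.496  1.662 -0.     0.984  1.653]
   -24 [ 0. -0. -1.] [-0.307  0.496  1.662 -0.     0.984  1.548]
   0 [ 0. -0. -1.] [-0.307  0.496  1.662  0.     0.984  1.129]
15 1 [-0.48  -0.065 -0.875] pre [ 0.312  0.711  1.395  0.086  1.536 -1.418] grasp [ 0.322  0.749  1
[... 1295 characters left out ...]
0 [ 0.391 -0.16  -0.906] [-0.287  0.376  1.95  -0.115  0.384 -1.371]
   -24 [ 0.406 -0.119 -0.906] [-0.313  0.375  1.952  0.032  0.379 -1.626]
   0 [ 0.419  0.057 -0.906] [-0.408  0.392  1.923  0.478  0.495 -2.498]
25 -1 [-0.323 -0.044 -0.946] pre [0.327 0.602 1.533 0.064 1.333 1.738] grasp [0.335 0.668 1.624 0.07  1.176 1.734] out [0.32  0.662 1.468 0.062 1.338 1.732]
   -60 [ 0.258 -0.334 -0.906] None
   -45 [ 0.336 -0.256 -0.906] [-0.227  0.387  1.931 -0.407  0.455  2.329]
   -30 [ 0.391 -0.16  -0.906] [-0.287  0.376  1.95  -0.115  0.384  1.77 ]
   -24 [ 0.406 -0.119 -0.906] [-0.313  0.375  1.952  0.032  0.379  1.515]
   0 [ 0.419  0.057 -0.906] [-0.408  0.392  1.923  0.478  0.495  0.643]
```

```bash
cat >> h.py <<'E'
G=.045
dT=R.from_rotvec(yv*np.deg2rad(-20)).apply(-ax)
QG=quat(dT,yv); TG=sh+ax*G+.019*dT
E
python3 - <<'E'
from h import *
move_gripper(.62,force=45)
bot.movep(TG-.11*dT,QG);st("pre")
bot.move_linear(TG-.03*dT,feed=.15);st()
S=viewer.grab_frame("scene");np.save("S3.npy",S);crop(S,220,90,100,100,6,"pics/s6.png")
T=viewer.grab_frame("top");crop(T,170,130,100,100,6,"pics/t6.png")
E
```

```text
pre t13.31 pos [0.5536 0.219  0.1736] F [ 0.  -0.2 -0.1] w0.621 j6 -1.41
 t13.99 pos [0.5223 0.2151 0.1013] F [ 0.5 -0.6  0.1] w0.618 j6 -1.42
```

View pics/s6.png

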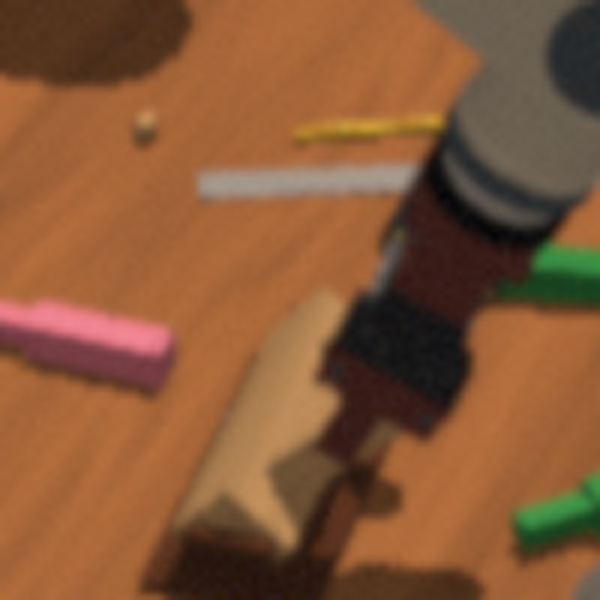

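View pics/t6.png

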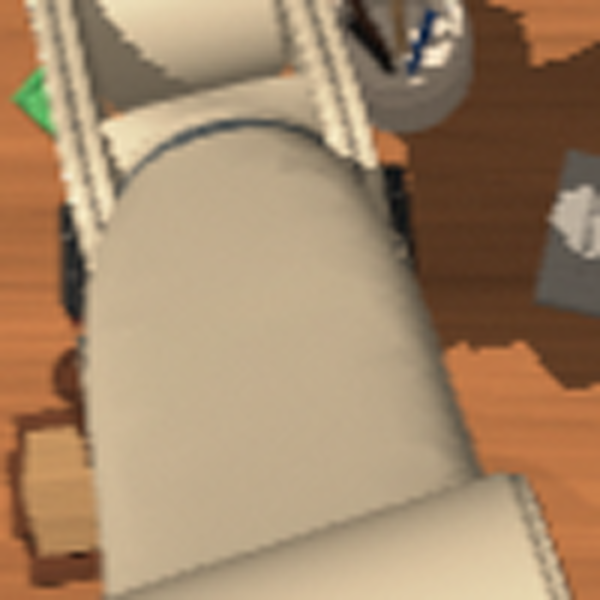

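```bash
python3 - <<'E'
from h import *
bot.move_linear(TG,feed=.1);st("at")
move_gripper(.15,force=45);s=st("grip");print(s["wrist_torque"])
w=s["gripper_width"]*88;print(w)
if 22<w<30:
  for k in (.005,.015,.03,.045,.058):
    bot.move_linear(TG+ax*k,feed=.06);s=st(f"pull{k}")
    if np.linalg.norm(s["force"])>25:print("high");break
S=viewer.grab_frame("scene");np.save("S4.npy",S);crop(S,220,90,100,100,6,"pics/s7.png")
E
```

```text
at t14.54 pos [0.5093 0.2137 0.0731] F [-0.4  0.3  0.1] w0.619 j6 -1.42
grip t15.10 pos [0.5096 0.2136 0.0732] F [ 1.2 -0.1  2.1] w0.291 j6 -1.42
[-0.01495773 -0.31145784  0.04164254]
25.601505686844618
pull0.005 t15.35 pos [0.5129 0.2142 0.0767] F [-0.7 -0.2 -1.1] w0.299 j6 -1.42
pull0.015 t15.67 pos [0.5201 0.2152 0.0842] F [-0.6 -0.1 -1.1] w0.294 j6 -1.42
pull0.03 t16.07 pos [0.5305 0.2166 0.095 ] F [ 0.2  0.2 -0.4] w0.294 j6 -1.42
pull0.045 t16.47 pos [0.5408 0.2179 0.1056] F [-0.3 -0.1 -2. ] w0.291 j6 -1.42
pull0.058 t16.83 pos [0.5498 0.2192 0.115 ] F [-0.   0.7 -1.8] w0.292 j6 -1.42
```

View pics/s7.png

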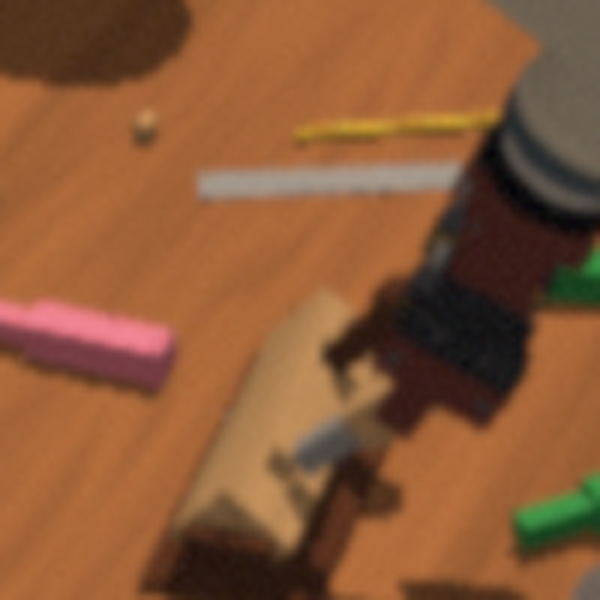

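```bash
cat >> h.py <<'E'
rot0=R.align_vectors([[0,0,1],[*yv]],[ax,yv])[0]
R2=R.from_euler("z",np.deg2rad(-24))*rot0
QF=(R2*R.from_quat(QG)).as_quat(); dF=R2.apply(dT)
def TF(up=0.,c=(.603,-.1787)): return np.array([c[0],c[1],.029+.05+.045+G+up])+.019*dF
E
python3 - <<'E'
from h import *
p=TG+ax*.058
print(kin.ik(TF(.1),QF),kin.ik(TF(),QF))
bot.move_linear(p+[-.01,0,.15],feed=.2);st()
bot.movep(TF(.1),QF);st()
bot.move_linear(TF(.02),feed=.15);bot.wait(.3);st("hi")
for i in range(1):
    S=viewer.grab_frame("scene");T=viewer.grab_frame("top");np.save("S5.npy",S);np.save("T5.npy",T)
crop(S,200,200,100,100,6,"pics/s8.png");crop(T,270,120,100,90,6,"pics/t8.png")
E
```

```text
[-0.3112812   0.27120043  1.83171278  0.0144575   0.6897812  -1.60722944] [-0.3112812   0.4128561   1.90410492  0.02008785  0.47576422 -1.61393428]
 t17.78 pos [0.5386 0.2188 0.2636] F [-0.  -0.2 -1.5] w0.295 j6 -1.39
 t19.27 pos [ 0.6095 -0.1798  0.2509] F [-0.2  0.2 -1.6] w0.291 j6 -1.61
hi t20.26 pos [ 0.6097 -0.1807  0.1721] F [-0.5 -0.5 -1.4] w0.290 j6 -1.61
```

View pics/s8.png

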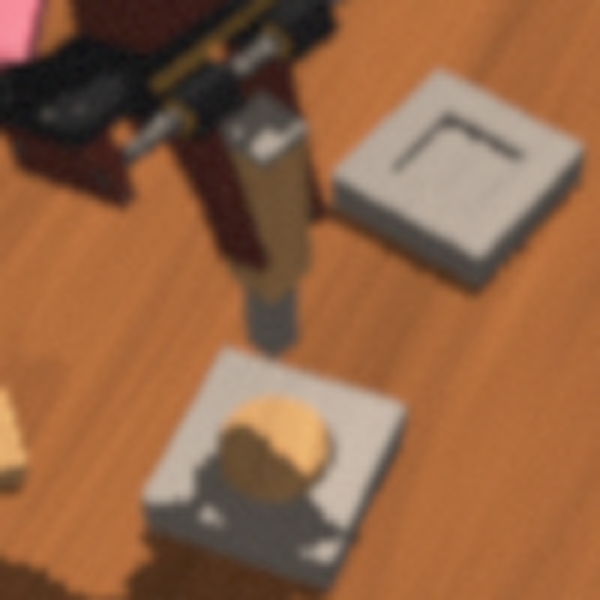

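View pics/t8.png

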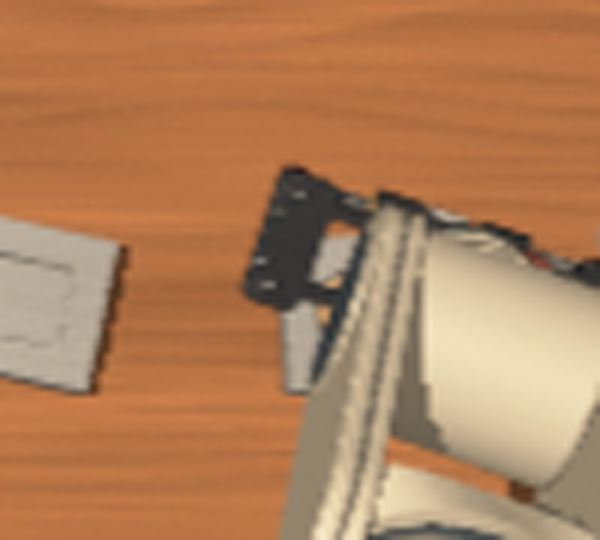

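```bash
cat >> h.py <<'E'
jw=(R.from_euler("z",np.deg2rad(-24))).apply(yv)
def pup(th,s,lat,up,c=(.603,-.1787),off=(-.0013,0,0),th2=0.):
    """boxes of punch: th tilt about jaw axis through grasp; s slip along axis; lat offset across"""
    base=R2*R.from_euler("z",yaw)*R.from_euler("y",lean) # punch frame nominal
    xl=base.apply([1,0,0])
    Q=R.from_rotvec(jw*th)*R.from_rotvec(xl*th2)*base; gp=np.array([c[0],c[1],.124+G+up])
    f=lambda P:Q.apply(np.asarray(P)+[lat,0,-G+s])+gp+np.array(off)
    return f
EDG=[(i,j) for i in range(8) for j in range(i) if bin(i^j).count("1")==1]
def overlay(I,n,f,o,k,path):
    V=cv2.resize(I[o[1]:o[1]+o[3],o[0]:o[0]+o[2],::-1],None,fx=k,fy=k,interpolation=cv2.INTER_CUBIC)
    for B in (bx3(.013,.013,0,.09),bx3(.013,.013,.083,.09),bx3(.008,.008,-.045,0)):
        uv=((proj(n,f(B))+.5-[o[0],o[1]])*k).astype(int)
        for i,j in EDG:cv2.line(V,tuple(map(int,uv[i])),tuple(map(int,uv[j])),(255,0,0),1)
    cv2.imwrite(path,V)
E
python3 - <<'E'
from h import *
S=np.load("S5.npy")
overlay(S,"scene",pup(0,0,0,.02),(215,205,60,65),9,"pics/o1.png")
E
```

```text
(no output)
```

View pics/o1.png

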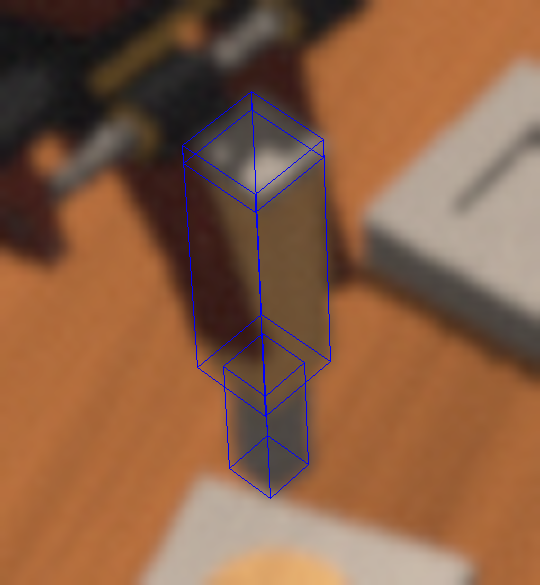

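```bash
python3 - <<'E'
from h import *
np.set_printoptions(precision=4,suppress=True)
S=np.load("S5.npy").astype(float);g=gr(S)
for v in range(236,264): print(v,' '.join(f"{int(100*g[v,u]):3d}/{int(S[v,u,0]):3d}" for u in range(234,256)))
E
```

```text
236  56/100  51/ 65  46/ 55  46/ 55  48/ 57  50/ 58  51/ 59  58/ 61  70/ 86  73/104  74/111  73/109  73/109  73/112  73/112  73/108  74/103  70/ 87  59/ 86  57/100  57/115  59/110
237  56/120  54/ 80  50/ 60  50/ 58  48/ 57  49/ 56  44/ 55  55/ 62  65/ 77  73/100  72/110  72/109  72/109  72/110  72/110  72/110  71/108  67/112  60/128  59/143  60/154  60/147
238  59/143  56/ 99  50/ 65  48/ 57  47/ 58  48/ 55  47/ 58  51/ 61  64/ 72  70/ 98  72/107  72/110  72/109  74/110  73/112  73/109  71/112  66/135  60/162  59/171  60/172  60/172
239  60/160  58/116  52/ 72  48/ 55  49/ 56  42/ 55  47/ 56  46/ 57  58/ 67  69/ 90  73/106  72/108  73/109  72/110  74/111  73/109  70/111  66/137  61/164  60/174  59/176  60/177
240  59/168  58/130  53/ 83  50/ 58  51/ 57  49/ 56  53/ 57  49/ 58  53/ 61  68/ 78  71/100  74/107  73/108  72/110  73/111  73/110  72/111  67/131  61/161  60/173  61/175  60/175
241  59/170  59/145  56/ 99  50/ 66  47/ 56  44/ 58  50/ 56  48/ 55  44/ 57  60/ 67  70/ 88  72/105  72/110  72/111  72/111  73/109  72/110  67/127  61/160  60/173  60/175  60/174
242  59/171  60/158 
[... 3239 characters left out ...]
  85/185  90/186  92/187  92/188  91/188  89/185  89/186  87/179  86/167  84/161  79/164  71/166  67/169  63/168  62/164  62/163  60/161  60/161  59/163  59/165
261  67/179  81/184  89/188  91/188  91/186  91/185  92/187  91/186  92/188  90/186  90/183  90/183  87/183  83/181  79/178  75/175  71/169  69/165  66/165  62/163  61/166  61/167
262  75/182  86/186  91/189  92/188  91/188  92/185  91/185  92/188  91/189  92/187  92/188  92/189  91/193  89/188  88/187  86/184  83/180  81/178  76/172  71/172  68/173  66/170
263  81/182  89/188  91/188  91/186  92/187  92/187  92/188  92/190  92/186  92/188  91/189  91/191  92/190  92/189  91/188  91/188  90/190  89/190  87/187  82/186  80/183  77/178
```

```bash
cat >> h.py <<'E'
def fitpunch(S,up,c=(.603,-.1787),win=(245,264,236,255),fingers=True,pri=(.05,.004,.002),hand=(237,245,246,255)):
    A=np.clip((165-S.astype(float)[...,0])/(165-100),0,1);W=np.zeros_like(A)
    v0,v1,u0,u1=win;W[v0:v1,u0:u1]=1;v0,v1,u0,u1=hand;W[v0:v1,u0:u1]=1
    def cost(p):
        f=pup(*p,up,c);m=np.maximum(hullmask("scene",f(bx3(.013,.013,0,.09))),hullmask("scene",f(bx3(.008,.008,-.045,0))))
        return (W*(m-A)**2).sum()+.3*sum((p/np.array(pri))**2)
    x0=np.zeros(3);r=minimize(cost,x0,method="Nelder-Mead",options=dict(initial_simplex=np.vstack([x0,np.diag([.04,.004,.003])]),xatol=1e-5,fatol=1e-3))
    return r.x,r.fun,cost(x0)
E
python3 - <<'E'
from h import *
np.set_printoptions(precision=4,suppress=True)
S=np.load("S5.npy")
for pri in ((.05,.004,.002),(.2,.004,.002),(.05,.01,.002),(.2,.02,.01)):
    x,a,b=fitpunch(S,.02,pri=pri);print(np.rad2deg(x[0]),x,a,b,"tip",pup(*x,.02,off=(0,0,0))([[0,0,-.045]]),"cap",pup(*x,.02,off=(0,0,0))([[0,0,.09]]))
x,a,b=fitpunch(S,.02,pri=(.2,.01,.004))
overlay(S,"scene",pup(*x,.02),(215,205,60,65),9,"pics/o2.png")
E
```

```text
-1.7273440274636378 [-0.0301  0.0029  0.0001] 6.3544155227367645 14.13606323964497 tip [[ 0.6056 -0.1795  0.1019]] cap [[ 0.6017 -0.1783  0.2368]]
-1.862914641603996 [-0.0325  0.0028 -0.0001] 6.202136292777127 14.13606323964497 tip [[ 0.6056 -0.1795  0.1019]] cap [[ 0.6014 -0.1782  0.2368]]
-2.0202989384560297 [-0.0353  0.0039 -0.0002] 5.850421676176497 14.13606323964497 tip [[ 0.6057 -0.1795  0.103 ]] cap [[ 0.6012 -0.1782  0.2379]]
-1.5816026791186224 [-0.0276  0.0033  0.0002] 6.04767473492338 14.13606323964497 tip [[ 0.6054 -0.1794  0.1023]] cap [[ 0.6019 -0.1784  0.2372]]
```

View pics/o2.png

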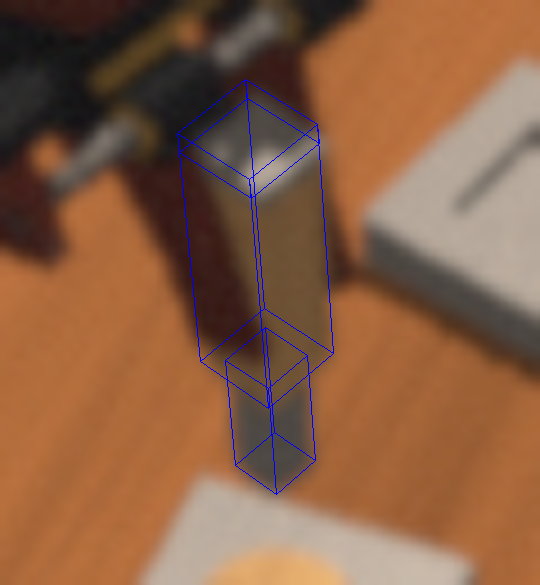

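```bash
cat >> h.py <<'E'
def fitpunch2(S,up,c=(.603,-.1787),pri=(.1,.01,.004),sh_=(245,262,236,255),re=(220,247,247,257),cw=(221,234,243,252)):
    S=S.astype(float);g=gr(S)
    A1=np.clip((165-S[...,0])/(165-100),0,1);A2=np.clip((g-.62)/.09,0,1);A3=np.clip((g-.76)/.12,0,1)
    def w(b): 
        W=np.zeros_like(g);W[b[0]:b[1],b[2]:b[3]]=1;return W
    W1,W2,W3=w(sh_),w(re),w(cw)
    def cost(p,full=False):
        f=pup(*p,up,c);H=hullmask("scene",f(bx3(.013,.013,0,.09)));m=np.maximum(H,hullmask("scene",f(bx3(.008,.008,-.045,0))));C=hullmask("scene",f(bx3(.013,.013,.083,.09)))
        e=[(W1*(m-A1)**2).sum(),(W2*(m-A2)**2).sum(),(W3*(C-A3)**2).sum(),.3*sum((p/np.array(pri))**2)]
        return e if full else sum(e)
    x0=np.zeros(3);r=minimize(cost,x0,method="Nelder-Mead",options=dict(initial_simplex=np.vstack([x0,np.diag([.04,.004,.003])]),xatol=1e-5,fatol=1e-3))
    return r.x,np.array(cost(r.x,True)),np.array(cost(x0,True))
E
python3 - <<'E'
from h import *
np.set_printoptions(precision=4,suppress=True)
S=np.load("S5.npy");g=gr(S.astype(float))
for v in range(212,236): print(v,' '.join(f"{int(100*g[v,u]):3d}/{int(S[v,u,0]):3d}" for u in range(235,256)))
for pri in ((.1,.01,.004),(.1,.01,.0005)):
    x,a,b=fitpunch2(S,.02,pri=pri);print(np.rad2deg(x[0]),x,a,b,"tip",pup(*x,.02,off=(0,0,0))([[0,0,-.045]]),"cap",pup(*x,.02,off=(0,0,0))([[0,0,.09]]))
overlay(S,"scene",pup(*x,.02),(215,205,60,65),9,"pics/o3.png")
E
```

```text
212  93/ 44  93/ 42  94/ 37  84/ 44  90/ 60  85/ 67  78/ 63  65/ 57  53/ 55  52/ 56  45/ 56  45/ 56  50/ 59  56/ 90  59/142  60/166  61/174  60/177  61/179  61/176  60/176
213  95/ 40  89/ 37  94/ 33  88/ 33  80/ 41  70/ 50  58/ 54  50/ 54  52/ 54  50/ 55  46/ 57  45/ 56  49/ 60  56/ 86  59/134  60/163  61/176  60/179  60/177  60/175  60/177
214  96/ 32 100/ 27  93/ 29  83/ 30  72/ 36  59/ 48  50/ 54  56/ 57  58/ 59  55/ 58  52/ 54  50/ 57  45/ 58  56/ 81  58/125  59/161  59/175  60/178  59/176  60/175  59/177
215  96/ 29 100/ 27  83/ 30  84/ 25  75/ 32  62/ 47  62/ 53  68/ 62  74/ 66  71/ 63  62/ 60  50/ 57  48/ 57  52/ 72  57/118  60/160  60/175  60/177  60/175  59/177  59/179
216  96/ 28  88/ 26 100/ 26  92/ 27  94/ 33  73/ 40  75/ 57  81/ 68  85/ 75  84/ 71  76/ 67  64/ 63  57/ 60  54/ 69  56/108  59/155  60/172  60/174  60/177  60/180  59/181
217  89/ 28  87/ 30  96/ 25  89/ 28  88/ 34  84/ 45  87/ 63  90/ 72  90/ 79  91/ 78  86/ 74  81/ 70  69/ 65  59/ 65  58/ 96  59/148  59/167  60/173  59/178  60/180  60/182
218  89/ 27  89/ 28  93/ 29  94/ 37  89/ 48  93/ 59  90/ 72  90/ 76 
[... 2683 characters left out ...]

234  46/ 57  47/ 56  48/ 59  50/ 57  44/ 57  58/ 64  68/ 79  73/ 97  73/110  72/109  73/109  72/110  73/110  74/110  73/109  71/101  68/ 85  60/ 69  56/ 75  60/ 97  68/ 98
235  50/ 61  42/ 55  50/ 57  49/ 58  49/ 58  51/ 57  64/ 72  72/ 92  73/107  73/109  74/108  73/108  73/111  72/109  73/110  71/100  69/ 83  62/ 66  54/ 72  57/ 89  61/ 88
-0.6198015684234752 [-0.0108  0.002   0.0009] [ 4.0887 17.5141  1.5853  0.0313] [12.16   16.9103  0.9777  0.    ] tip [[ 0.6048 -0.1792  0.101 ]] cap [[ 0.6034 -0.1788  0.236 ]]
-0.6986312369742294 [-0.0122  0.0021  0.0008] [ 4.0206 17.3651  2.0012  0.7554] [12.16   16.9103  0.9777  0.    ] tip [[ 0.6048 -0.1792  0.1011]] cap [[ 0.6032 -0.1788  0.2361]]
```

View pics/o3.png

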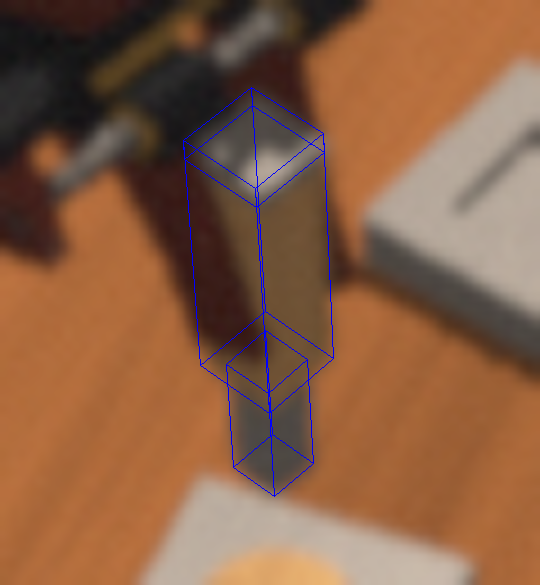

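```bash
python3 - <<'E'
from h import *
c=(.6015,-.1783)
q=(R.from_rotvec(jw*.011)*R.from_quat(QF)).as_quat()   # undo the -0.6 deg tilt seen
bot.move_linear(TF(-.002,c),feed=.06,rotation=q);bot.wait(.4);s=st("fin")
print(np.abs(s["joint_vel"]).max())
S=viewer.grab_frame("scene");T=viewer.grab_frame("top");np.save("S6.npy",S)
overlay(S,"scene",pup(0,0,0,0),(200,205,80,70),8,"pics/o4.png")
crop(S,0,0,512,384,1,"pics/full_s.png");cv2.imwrite("pics/full_t.png",T[:,:,::-1])
E
```

```text
fin t21.27 pos [ 0.6078 -0.1802  0.1494] F [ 0.8  0.4 -1.3] w0.299 j6 -1.61
0.0015609414320160997
```

View pics/o4.png

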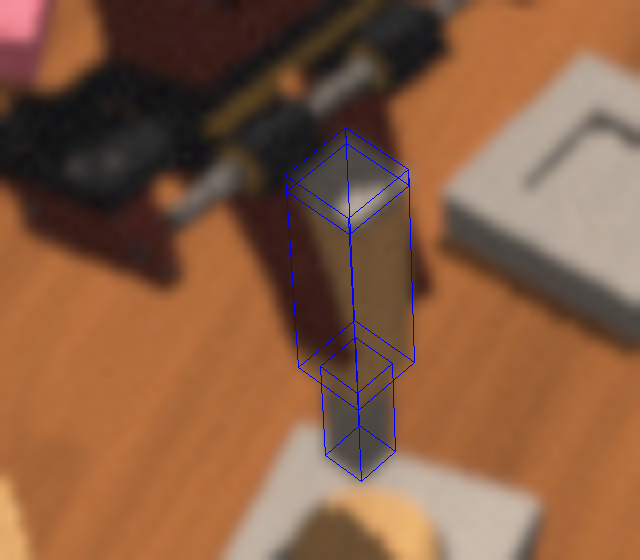

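View pics/full_s.png

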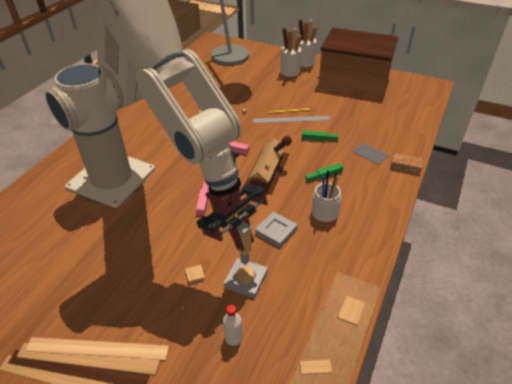

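View pics/full_t.png

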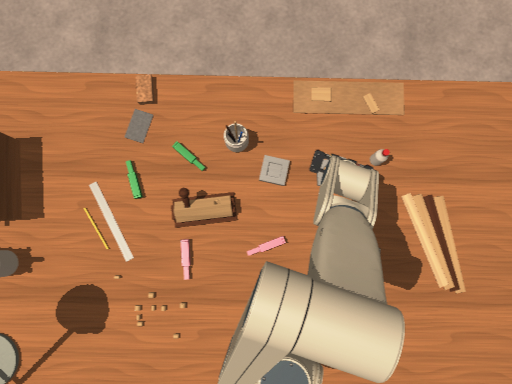

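```bash
python3 - <<'E'
from h import *
workorder.hand_in();st("end")
E
```

```text
the job is handed in; nothing more can be done
the job is handed in; nothing more can be done
```

I seated the round blank in the round die and let go of it. I then drew the square-handled punch from the rack, turned it upright with the steel end down, and handed the job in at about t = 21 s with the arm holding it over the blank.

**Blank:** it went into the recess with under 2 N of resistance. It touched bottom at about 5 N, with the fingers at the height expected for a blank lying home. After release, both cameras showed it flat and centred.

**Punch:** it came out of the socket with only about 2 N of force, and the 25.6 mm grip width matched the 26 mm handle. In the final scene picture it lay within about 1 pixel (2 mm) of an ideal upright punch centred over the blank with its tip 5 cm clear. The arm was still.

**Disagreements and limits:**
- **Camera offset:** the two cameras differed by 3–4 mm in x. I corrected for this by comparing the held blank with the die in one picture.
- **Punch height and tilt:** the cap and tip did not agree exactly, so the tip may be 1–3 mm higher than 5 cm, or the punch may lean by about 1°.
- **Top camera:** it could not check the punch at the end, because the arm blocked its view.

In the last pictures the square blank, scraper, jar and glue bottle looked to be where they started. I saw no high forces at any point I checked.

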